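Lock the T-toggle stop into the slotted rail

TASK

Take the yellow-winged T-toggle stop out of its wooden parking block and pass its T-bar down through the slot of the aluminium rail at the red index mark, until its steel disc sits flat on the rail. Then turn it a quarter turn so that the T-bar lies square across the slot and locks it in, and let go; leave the tin, the felt stack and the roller where they are.

Things in the scene. Friction and masses are not known exactly. Their poses are not given: they have to be found in the camera images.
- stop: loose T-toggle stop, 70-140 g, upright in the parking block. Origin: centre of the underside of its steel disc (34 mm diameter, 6 mm thick); z up. Above: 20 mm round neck, then a yellow wing to grip, 40 mm along x, 16 mm thick (y), z = 11 to 45 mm. Below: 9 mm stem and a steel T-bar parallel to the wing, 34 mm along x, 10 mm wide (y), z = -11 to -19 mm.
- rail: fixed aluminium T-slot rail 66 mm wide (x), 200 mm long (y; 268 with black end caps and feet), 45 mm high. Origin: centre of its underside. A 16 mm wide slot runs along y in the middle of its top, between the caps; lips 8 mm thick, channel below 46 mm wide (x), its floor at z = 9 mm.
- slot_mid (a point): middle of the slot, at the rail's top (z = 45 mm); axes as the rail's. The T-bar passes only with the stop's x axis along this y axis; with the disc on the rail it clears the lips' underside by 3 mm and turns freely either way.
- index_clip: red index clip, 18 mm wide, on the rail's robot-side face, with a 7 mm wide red line over the near lip. Marks where along the slot the stop belongs. Origin: on the slot's centre line at the height of the rail's top, level with the red line; axes parallel to the rail's. Does not rise above the rail.
- park_block: wooden parking block 64 x 64 mm, 40 mm high, fixed to the bench. Origin: centre of its underside. A 44 mm (x) by 18 mm (y) pocket, 28 mm deep, in its top holds the stop's T-bar; the stop's disc rests on the top.
- eyelet_tin: bystander: round metal tin of eyelets, 68 mm diameter, 31 mm high; origin at the centre of its underside
- felt_stack: bystander: small stack of burgundy felt tabs, 59 x 86 x 31 mm; origin at the centre of its underside
- seam_roller: bystander: seam roller with wooden handle, 45 x 145 x 34 mm, lying on the bench; origin at the centre of its underside

How it is judged:
On the way:
1. the T-bar is below the rail's lips, passed through the slot lengthwise (x of stop in the frame of rail between -0.008 and 0.008 m and y of stop in the frame of rail between -0.095 and 0.095 m and z of stop in the frame of rail between 0.038 and 0.048 m and angle between the x axis of stop and the y axis of rail, either way round below 0.4 rad).
At the end, for the whole second after the job is handed in: the stop sits in the rail's slot with its disc on the rail's top (disc underside within 2.5 mm above it), upright within about 6 degrees, within 12 mm of the red index mark along the slot, its T-bar square across the slot within 20 degrees, at rest and released (x of stop in the frame of rail between -0.007 and 0.007 m and z of stop in the frame of rail between 0.041 and 0.0475 m and y of stop in the frame of index_clip between -0.012 and 0.012 m and angle between the x axis of stop and the x axis of rail, either way round below 0.35 rad and angle between stop's own z axis and vertical below 0.1 rad and linear speed of stop below 0.02 m/s and contact force between the fingers and stop below 0.05 N); the robot touches nothing.
It fails at once if the tin, the felt stack or the roller is moved by more than 25 mm (distance of any of eyelet_tin, felt_stack, seam_roller from where it was at the start of the episode above 0.025 m).
It also fails if it takes over 43 s, if anything falls off the work surface, if the arm or the gripper's body presses on something with over 40 N, if the wrist force passes 120 N, or if a joint passes its speed limit or range.

ROBOT

A 7-joint arm with a two-finger parallel gripper is mounted at the origin on a cart in front of the work surface, level with it; the furniture and walls round the work are solid. World frame = base frame: x ahead of the robot, y to its left, z up, the work surface at z = 0. Lengths are in m, angles in rad, forces in N, time in s.
With the tool pointing down it reaches from about 0.4 to 0.85 m from the base axis. Payload 10.4 kg.
Tool frame: the origin (TCP) lies on the centre line of the jaws, within the pads' length; the fingertips stand 8 mm ahead of it and the grasp point (between the pads) lies 11 mm behind it (manip.tips_ahead is the distance from the TCP to the fingertips, in m); z points along the fingers, y is the line along which they close (so a half turn about z gives the same grasp; the last joint's range is limited). The gripper opens to 85 mm and grips with 20 to 120 N. Pads are 22 mm wide; open, the fingers measure 114 mm over their backs; the gripper's body (76 mm by 85 mm) begins 54 mm behind the grasp point. The pads swing forward as they close: fully open they stand 13 mm farther back than shut.
Start: joints at [-1.213, 0.332, -0.065, 1.46, 0.022, 1.35, -0.088], TCP at [0.232, 0.58, 0.239] pointing down, gripper open.
Joint ranges: [-2.6, 2.6], [-0.5, 2.12], [-1.47, 1.34], [0.16, 2.42], [-1.27, 4.41], [0.06, 2.06], [-2.6, 2.6]. Speed limits (rad/s): [2.22, 2.22, 2.79, 2.79, 3.14, 3.14, 3.14].

INTERFACE

Orientations are given as a rotation vector (axis times angle).
In Python, from bench import manip gives the robot as it stands.
- The arm moves only by the tool shift_gripper, called after "Call:" by a JSON object that holds its "name" and its "arguments", one argument or row to a line. Schema: {"type":"object","properties":{"steps":{"type":"array","items":{"type":"array","prefixItems":[{"type":"array","items":{"type":"number"},"minItems":3,"maxItems":3},{"type":"array","items":{"type":"number"},"minItems":3,"maxItems":3}],"minItems":2,"maxItems":2},"minItems":1,"maxItems":8},"jaw":{"type":"number"},"only":{"type":"string"},"quiet":{"type":"boolean"},"lines":{"type":"string"}},"required":["steps"],"additionalProperties":false}. steps is a list of rows, 1 to 8 of them, each written [[dx, dy, dz], [rx, ry, rz]]: dx, dy, dz in parts of the range, where 1.0 means 1 m, then a rotation vector rx, ry, rz in normalised numbers (1 is 4 rad); each row shifts and turns the commanded pose from where the row before left it, along the tool's axes as they then stand; what a row does not reach is not made up. A row lasts 1/12 s, in which the tool goes at most 0.0417 m and 0.125 rad, less where a joint would pass 70% of its speed; a pose out of reach is approached as far as the arm can. jaw is the finger opening in m, set as the call begins (left out keeps the last). The fingers move at their own pace and stop on an object; the grip force is fixed at half the most. Time passes only in rows, so rows that do not move let the fingers close. The tool returns the time, the measured TCP pose, the force, the opening and the grip force at its end. only (a regular expression) keeps the lines of the reply that match it, lines (a string "A,B") keeps lines A to B, and quiet returns only ok. Input that does not fit is refused with a message, and nothing moves.
- manip.read_state(): the state, without advancing time (a new reading comes with each control period).
- manip.get_image(name): name is "scene" or "top"; returns the picture (480x640x3 uint8, blue, green, red); there is no depth.
- manip.get_calibration(name): a dict with "mtx" (3x3 intrinsics, pixels), "k1" (the pictures are not rectified: a ray, as slopes to the right and down, at radius r is drawn at 1 + k1 r^2 times it, then the intrinsics apply), "view" (4x4, takes a point from world to camera coordinates). Camera axes: x right, y down, z forward; pixel columns grow to the right and rows downward; lengths in m; the calibration is good to about 2 mm. A picture is of the moment at which its call begins. get_calibration takes no time and is no camera call.
- manip.hand_in(): hands the job in; it is judged then, once.
The state is a dict: "time": time; "joint_positions": joint angles; "qvel": joint speeds; "joint_efforts": joint torques, N m; "tcp_pos": TCP position; "eef_rot": TCP orientation; "ft_force": force on the tool from outside, world axes, zero at the start; "torque": the same for the moment, N m; "opening": finger opening in m; "grasp_force": force on a finger pad.
Only numpy, scipy, OpenCV 4.12 (cv2) and the standard library are available. Lean on these libraries where they do the work, as an engineer would, in place of code of your own. Each camera call takes 0.05 s, during which the arm holds its last target. There are 200 camera calls.

## Working session

There is one attempt and no reset: what is moved stays moved. The work goes in short steps, Python scripts to look and compute and a tool call to move; the robot and the scene stay as the last step left them, time stands still between calls to the robot, and variables do not carry over. Pictures are saved under pics/ and viewed, at most 10 in all, crops included, and the job is handed in when it is done.

```bash
ls; mkdir -p pics
```

Run:
```python
from bench import manip
import cv2
for n in("scene","top"):
    cv2.imwrite(f"pics/{n}0.png",manip.get_image(n)); print(manip.get_calibration(n))
print(manip.read_state(), manip.tips_ahead)
```

```text
bench.py
pics
{'mtx': array([[503.16218489,   0.        , 321.9770881 ],
       [  0.        , 503.16218489, 248.77355238],
       [  0.        ,   0.        ,   1.        ]]), 'k1': -0.02218712596374512, 'view': array([[ 0.78443324, -0.62019452,  0.00482112, -0.4292627 ],
       [-0.45486432, -0.58057015, -0.67530494,  0.3229858 ],
       [ 0.42161942,  0.52753868, -0.73752288,  0.7394548 ],
       [ 0.        ,  0.        ,  0.        ,  1.        ]])}
{'mtx': array([[457.35603519,   0.        , 324.53630935],
       [  0.        , 457.35603519, 233.89302616],
       [  0.        ,   0.        ,   1.        ]]), 'k1': -0.06355500741777471, 'view': array([[-0.00919286, -0.9999228 , -0.00836002,  0.04422906],
       [-0.98972686,  0.01029136, -0.14260023,  0.59077695],
       [ 0.14267525,  0.00696323, -0.98974506,  0.84217021],
       [ 0.        ,  0.        ,  0.        ,  1.        ]])}
{'time': 0.1, 'joint_positions': array([-1.2126296 ,  0.33280175, -0.06471517,  1.460855  ,  0.02160307,
        1.34989643, -0.08853961]), 'qvel': array([ 0.00050964, -0.00146055,  0.00174639, -0.00204371,  0.00076131,
       -0.00043389, -0.00131078]), 'joint_efforts': array([ 9.45159445e-04, -6.26745415e+01,  4.88645816e-02, -3.92435753e+01,
        1.63261191e-02,  6.86967687e-03,  1.16736462e-05]), 'tcp_pos': array([0.23214465, 0.57993869, 0.23860096]), 'eef_rot': array([-5.94473626e-01, -3.08464584e+00,  1.96540390e-03]), 'ft_force': array([ 0.09369063, -0.4852693 , -0.0407585 ]), 'torque': array([ 0.04570191,  0.01312131, -0.0236258 ]), 'grasp_force': 0.0, 'opening': 0.0854305886487765} 0.008
```

View pics/top0.png

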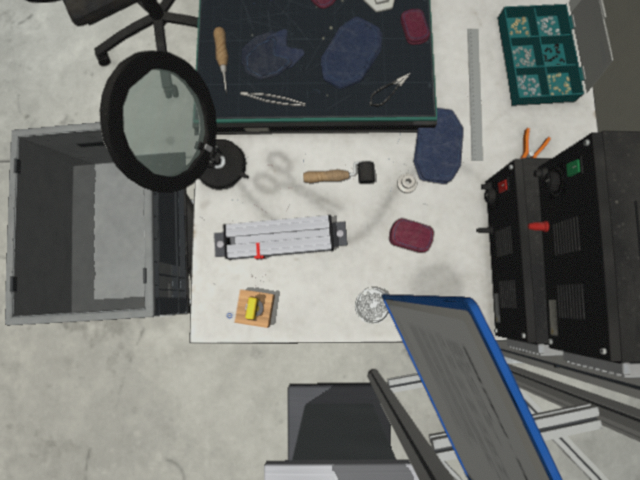

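View pics/scene0.png

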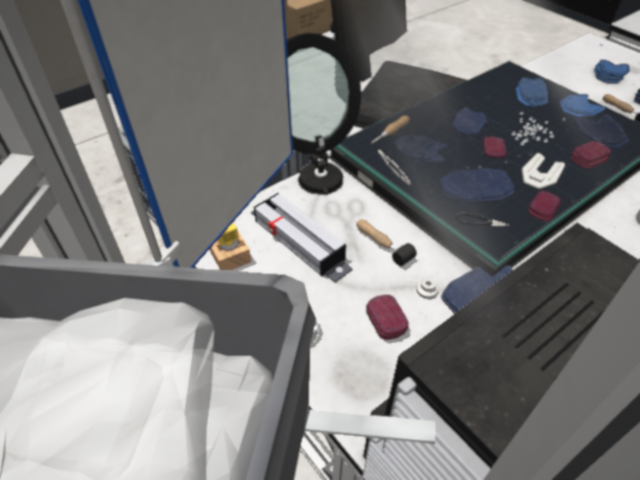

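Top view: the stop (yellow) is at about (252,307) on its block. The rail runs (225,240)–(335,232), with the red mark at (258,250). The tin is at (372,304), the felt at (412,235) and the roller at (340,173). The scene view shows the stop at (230,237), and a tall blue panel and a bin stand nearby.

Create h.py:
```python
import numpy as np, cv2
from bench import manip
def ray(n,uv):
    c=manip.get_calibration(n);K,k,V=c["mtx"],c["k1"],c["view"]
    d=np.array([(uv[0]-K[0,2])/K[0,0],(uv[1]-K[1,2])/K[1,1]]);s=d.copy()
    for _ in range(10): s=d/(1+k*(s@s))
    R=V[:3,:3]; return -R.T@V[:3,3], R.T@np.r_[s,1]
def cast(n,uv,z):
    o,d=ray(n,uv); return o+d*(z-o[2])/d[2]
def mask(im,name):
    h=cv2.cvtColor(im,cv2.COLOR_BGR2HSV)
    r={"yellow":[((22,130,90),(35,255,255))],"red":[((0,170,110),(6,255,255)),((174,170,110),(180,255,255))],"wood":[((8,60,80),(21,255,255))]}[name]
    return sum(cv2.inRange(h,np.array(a),np.array(b)) for a,b in r)
def blobs(n,im,name,box,z):
    m=np.zeros(im.shape[:2],np.uint8);x0,y0,x1,y1=box
    m[y0:y1,x0:x1]=mask(im,name)[y0:y1,x0:x1]
    for c in cv2.findContours(m,0,cv2.CHAIN_APPROX_NONE)[0]:
        if cv2.contourArea(c)<12: continue
        r=cv2.minAreaRect(c); p=[cast(n,q,z)[:2] for q in cv2.boxPoints(r)]
        print(name,np.round(r[0],1),np.round(r[1],1),round(r[2],1),"ctr",np.round(cast(n,r[0],z)[:2],4),"corners",np.round(p,3).tolist())
```

Run:
```python
from h import *
t=cv2.imread("pics/top0.png")
blobs("top",t,"yellow",(225,280,290,335),.085)
blobs("top",t,"wood",(225,280,290,335),.04)
blobs("top",t,"red",(240,230,280,270),.045)
for uv in [(225,223),(331,216),(334,250),(225,258)]: print(uv,cast("top",uv,.045).round(4))
c=t[205:335,205:355]; cv2.imwrite("pics/c1.png",cv2.resize(c,None,fx=5,fy=4.6,interpolation=2)) if 0 else cv2.imwrite("pics/c1.png",cv2.resize(c,None,fx=4.6,fy=4.6,interpolation=cv2.INTER_CUBIC))
s=cv2.imread("pics/scene0.png")
blobs("scene",s,"yellow",(200,210,260,280),.07)
blobs("scene",s,"red",(250,190,300,240),.045)
```

```text
yellow [251.3 308. ] [10.  22.2] 10.0 ctr [0.4512 0.1717] corners [[0.433, 0.184], [0.472, 0.177], [0.469, 0.159], [0.43, 0.166]]
wood [254.2 308. ] [35.  34.5] 9.5 ctr [0.4503 0.1736] corners [[0.424, 0.212], [0.488, 0.202], [0.477, 0.135], [0.413, 0.146]]
red [259.9 251.4] [ 7.9 14. ] 8.7 ctr [0.5582 0.1631] corners [[0.546, 0.173], [0.573, 0.169], [0.57, 0.154], [0.544, 0.157]]
(225, 223) [0.6142 0.2318 0.045 ]
(331, 216) [0.6258 0.0256 0.045 ]
(334, 250) [0.5594 0.0206 0.045 ]
(225, 258) [0.546  0.2304 0.045 ]
yellow [228.8 236.3] [12.7 21.9] 45.0 ctr [0.449  0.1645] corners [[0.426, 0.171], [0.471, 0.189], [0.472, 0.157], [0.428, 0.141]]
```

View pics/c1.png

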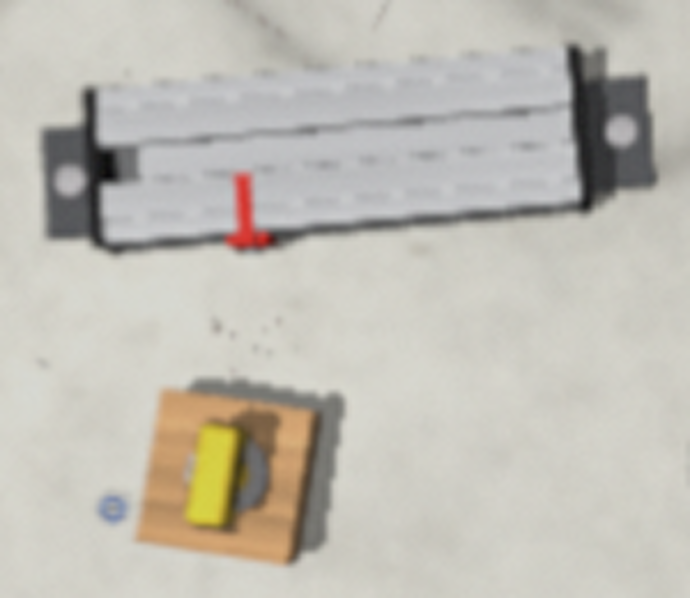

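Add to h.py:
```python
from scipy.spatial.transform import Rotation as Ro
def go(x,y,z,yaw_y):  # tool shift to target, with tool y axis at yaw_y deg (mod 180), translation first
    s=manip.read_state(); R=Ro.from_rotvec(s["eef_rot"]).as_matrix()
    a=np.degrees(np.arctan2(R[1,1],R[0,1])); w=(yaw_y-a+90)%180-90
    print("tcp",s["tcp_pos"].round(4),"y-axis deg",round(a,2),"tilt z",R[:,2].round(4),"shift",(R.T@(np.array([x,y,z])-s["tcp_pos"])).round(4),"tool rz",round(-np.radians(w),4),"j7",s["joint_positions"][6].round(3),"t",s["time"])
def P(u,v): return (205+(u+.5)/4.6-.5,205+(v+.5)/4.6-.5)
```

Run:
```python
from h import *
a=cast("top",P(105,163),.045);b=cast("top",P(578,124),.045)
print("rail y angle",np.degrees(np.arctan2(*(a-b)[1::-1])),a,b)
e=(a-b)/np.linalg.norm(a-b)
for q in [(243,178),(245,205),(247,228)]:
    p=cast("top",P(*q),.045); f=a+e*((p-a)@e); print("index",f.round(4), "lateral",np.linalg.norm(p-f).round(4))
print("cam",ray("top",(0,0))[0])
m=((a+b)/2); print("mid",m)
go(.4508,.1727,.25,80)
```

```text
rail y angle 94.16432448118199 [0.58075925 0.22634717 0.045     ] [0.59524931 0.02733374 0.045     ]
index [0.5849 0.1688 0.045 ] lateral 0.0111
index [0.585  0.1687 0.045 ] lateral 0.0226
index [0.585  0.1684 0.045 ] lateral 0.0323
cam [0.46495756 0.03228152 0.91814849]
mid [0.58800428 0.12684046 0.045     ]
tcp [0.2321 0.5799 0.2386] y-axis deg 68.18 tilt z [-4.0e-04 -1.2e-03 -1.0e+00] shift [-0.3543 -0.2968 -0.011 ] tool rz -0.2062 j7 -0.089 t 0.1
```

Call:
{"name": "shift_gripper", "arguments": {
  "steps": [
    [[0, 0, -0.04], [0, 0, 0]],
    [[-0.029, -0.0245, 0], [0, 0, 0]],
    [[-0.029, -0.0245, 0], [0, 0, 0]],
    [[-0.029, -0.0245, 0], [0, 0, 0]],
    [[-0.029, -0.0245, 0], [0, 0, 0]],
    [[-0.029, -0.0245, 0], [0, 0, 0]],
    [[-0.029, -0.0245, 0], [0, 0, 0]],
    [[-0.029, -0.0245, 0], [0, 0, 0]]
  ],
  "jaw": 0.085
}}

```text
time: 0.77
tcp_pos: [0.3574, 0.3437, 0.2791]
eef_rot: [-0.595, -3.084, 0.0]
ft_force: [-0.3, 1.4, 0.4]
opening: 0.0849
grasp_force: 0.0
```

Run:
```python
from h import *
go(.4508,.1727,.13,80)
```

```text
tcp [0.3574 0.3437 0.2791] y-axis deg 68.18 tilt z [-4.e-04 -0.e+00 -1.e+00] shift [-0.1503 -0.124   0.149 ] tool rz -0.2063 j7 0.334 t 0.7667
```

The manual's scale: turns go in shares of 4 rad. Converting my numbers, -0.0688 rad / 4 = -0.0172.

Call:
{"name": "shift_gripper", "arguments": {
  "steps": [
    [[-0.03, -0.025, 0.005], [0, 0, -0.0172]],
    [[-0.03, -0.025, 0.015], [0, 0, -0.0172]],
    [[-0.03, -0.025, 0.015], [0, 0, -0.0172]],
    [[-0.03, -0.025, 0.015], [0, 0, 0]],
    [[-0.03, -0.025, 0.02], [0, 0, 0]],
    [[0, 0, 0.035], [0, 0, 0]],
    [[0, 0, 0.035], [0, 0, 0]],
    [[0, 0, 0], [0, 0, 0]]
  ]
}}

```text
time: 1.43
tcp_pos: [0.4651, 0.1867, 0.1344]
eef_rot: [-0.275, -3.122, 0.009]
ft_force: [-2.4, -1.3, -1.8]
opening: 0.085
grasp_force: 0.0
```

Run:
```python
from h import *
go(.4508,.1727,.06,80)
for n in("top","scene"):cv2.imwrite(f"pics/{n}2.png",manip.get_image(n))
t=cv2.imread("pics/top2.png")[230:350,180:340];s=cv2.imread("pics/scene2.png")[150:270,170:330]
cv2.imwrite("pics/c2.png",cv2.resize(np.hstack([t,s]),None,fx=2.5,fy=2.5,interpolation=cv2.INTER_CUBIC))
```

```text
tcp [0.4651 0.1867 0.1344] y-axis deg 79.94 tilt z [-0.0085 -0.0051 -1.    ] shift [ 0.0111 -0.0158  0.0746] tool rz -0.0011 j7 0.963 t 1.4333
```

View pics/c2.png

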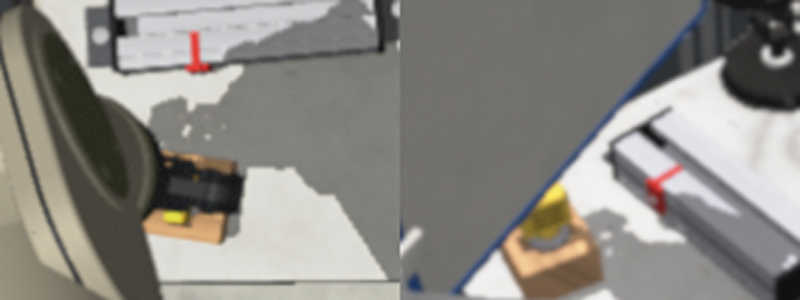

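The crop shows the gripper above the block, 19 mm off the stop. The red mark and the slot are clearly visible, and the stop hasn't moved.

Call:
{"name": "shift_gripper", "arguments": {
  "steps": [
    [[0.0111, -0.0158, 0], [0, 0, 0]],
    [[0, 0, 0], [0, 0, 0]],
    [[0, 0, 0], [0, 0, 0]]
  ]
}}

```text
time: 1.78
tcp_pos: [0.4556, 0.176, 0.1429]
eef_rot: [0.273, 3.127, 0.004]
ft_force: [1.0, -0.2, 0.2]
opening: 0.0852
grasp_force: 0.0
```

Run:
```python
from h import *
go(.4508,.1727,.06,80)
```

```text
tcp [0.4556 0.176  0.1429] y-axis deg 80.01 tilt z [ 0.0028  0.0022 -1.    ] shift [ 0.0043 -0.0043  0.0829] tool rz 0.0002 j7 0.965 t 1.7833
```

Call:
{"name": "shift_gripper", "arguments": {
  "steps": [
    [[0.0043, -0.0043, 0.02], [0, 0, 0]],
    [[0, 0, 0.02], [0, 0, 0]],
    [[0, 0, 0.02], [0, 0, 0]],
    [[0, 0, 0], [0, 0, 0]],
    [[0, 0, 0], [0, 0, 0]]
  ]
}}

```text
time: 2.2
tcp_pos: [0.4501, 0.1725, 0.0813]
eef_rot: [0.273, 3.13, 0.0]
ft_force: [0.5, -0.1, 1.0]
opening: 0.0848
grasp_force: 0.0
```

Run:
```python
from h import *
go(.4508,.1727,.06,80)
```

```text
tcp [0.4501 0.1725 0.0813] y-axis deg 80.04 tilt z [ 1.e-04  1.e-04 -1.e+00] shift [-0.0006  0.0003  0.0213] tool rz 0.0007 j7 0.988 t 2.2
```

Call:
{"name": "shift_gripper", "arguments": {
  "steps": [
    [[0, 0, 0.011], [0, 0, 0]],
    [[0, 0, 0.01], [0, 0, 0]],
    [[0, 0, 0], [0, 0, 0]]
  ]
}}

```text
time: 2.45
tcp_pos: [0.4492, 0.1718, 0.0583]
eef_rot: [-0.273, -3.129, 0.001]
ft_force: [-0.5, -1.0, -0.4]
opening: 0.0851
grasp_force: 0.0
```

Call:
{"name": "shift_gripper", "arguments": {
  "steps": [
    [[0, 0, 0], [0, 0, 0]],
    [[0, 0, 0], [0, 0, 0]],
    [[0, 0, 0], [0, 0, 0]],
    [[0, 0, 0], [0, 0, 0]],
    [[0, 0, 0], [0, 0, 0]],
    [[0, 0, 0], [0, 0, 0]],
    [[0, 0, 0], [0, 0, 0]],
    [[0, 0, 0], [0, 0, 0]]
  ],
  "jaw": 0.0
}}

```text
time: 3.12
tcp_pos: [0.4503, 0.1724, 0.0601]
eef_rot: [0.273, 3.129, 0.002]
ft_force: [0.3, 1.5, 5.8]
opening: 0.0148
grasp_force: 70.5
```

Run:
```python
from h import *
go(.4508,.1727,.06,80)
```

```text
tcp [0.4503 0.1724 0.0601] y-axis deg 80.01 tilt z [ 0.0012  0.001  -1.    ] shift [-0.0005  0.0004  0.0001] tool rz 0.0002 j7 0.999 t 3.1167
```

Call:
{"name": "shift_gripper", "arguments": {
  "steps": [
    [[0, 0, -0.01], [0, 0, 0]],
    [[0, 0, -0.02], [0, 0, 0]],
    [[0, 0, -0.02], [0, 0, 0]],
    [[0, 0, -0.02], [0, 0, 0]],
    [[0, 0, -0.01], [0, 0, 0]],
    [[0, 0, 0], [0, 0, 0]],
    [[0, 0, 0], [0, 0, 0]]
  ]
}}

```text
time: 3.7
tcp_pos: [0.4496, 0.1718, 0.1393]
eef_rot: [0.274, 3.13, 0.0]
ft_force: [-0.4, -0.2, -1.3]
opening: 0.0151
grasp_force: 68.4
```

Run:
```python
from h import *
go(.585,.1687,.14,4.16)
```

```text
tcp [0.4496 0.1718 0.1393] y-axis deg 80.0 tilt z [ 1.e-04  3.e-04 -1.e+00] shift [-0.1339  0.0205 -0.0007] tool rz 1.3237 j7 0.965 t 3.7
```

Now translate to above the rail, short of the final fit, then rotate.

In the tool's units: 0.1203 rad / 4 = 0.0301.

Call:
{"name": "shift_gripper", "arguments": {
  "steps": [
    [[-0.015, 0.002, 0], [0, 0, 0]],
    [[-0.03, 0.0046, 0], [0, 0, 0]],
    [[-0.03, 0.0046, 0], [0, 0, 0]],
    [[-0.03, 0.0046, 0], [0, 0, 0]],
    [[-0.0289, 0.0047, 0], [0, 0, 0]],
    [[0, 0, 0], [0, 0, 0.0301]],
    [[0, 0, 0], [0, 0, 0.0301]],
    [[0, 0, 0], [0, 0, 0.0301]]
  ]
}}

```text
time: 4.37
tcp_pos: [0.5846, 0.1681, 0.137]
eef_rot: [-0.84, -3.025, 0.004]
ft_force: [0.5, 0.1, 0.1]
opening: 0.0151
grasp_force: 68.4
```

Call:
{"name": "shift_gripper", "arguments": {
  "steps": [
    [[0, 0, 0], [0, 0, 0.0301]],
    [[0, 0, 0], [0, 0, 0.0301]],
    [[0, 0, 0], [0, 0, 0.0301]],
    [[0, 0, 0], [0, 0, 0.0301]],
    [[0, 0, 0], [0, 0, 0.0301]],
    [[0, 0, 0], [0, 0, 0.0301]],
    [[0, 0, 0], [0, 0, 0.0301]],
    [[0, 0, 0], [0, 0, 0.0301]]
  ]
}}

```text
time: 5.03
tcp_pos: [0.5843, 0.1683, 0.1375]
eef_rot: [-2.146, -2.294, 0.004]
ft_force: [-0.8, -0.3, -1.1]
opening: 0.0151
grasp_force: 68.4
```

Call:
{"name": "shift_gripper", "arguments": {
  "steps": [
    [[0, 0, 0], [0, 0, 0]],
    [[0, 0, 0], [0, 0, 0]]
  ]
}}

```text
time: 5.2
tcp_pos: [0.5845, 0.1686, 0.138]
eef_rot: [-2.134, -2.305, 0.004]
ft_force: [-0.5, -0.4, -2.0]
opening: 0.0151
grasp_force: 68.4
```

Run:
```python
from h import *
go(.585,.1687,.14,4.16)
for n in("top","scene"):cv2.imwrite(f"pics/{n}3.png",manip.get_image(n))
t=cv2.imread("pics/top3.png")[200:320,180:340];s=cv2.imread("pics/scene3.png")[150:270,200:360]
cv2.imwrite("pics/c3.png",cv2.resize(np.hstack([t,s]),None,fx=2.5,fy=2.5,interpolation=cv2.INTER_CUBIC))
```

```text
tcp [0.5845 0.1686 0.138 ] y-axis deg 4.39 tilt z [-0.0019 -0.0013 -1.    ] shift [ 0.0001  0.0005 -0.002 ] tool rz 0.004 j7 -0.104 t 5.2
```

View pics/c3.png

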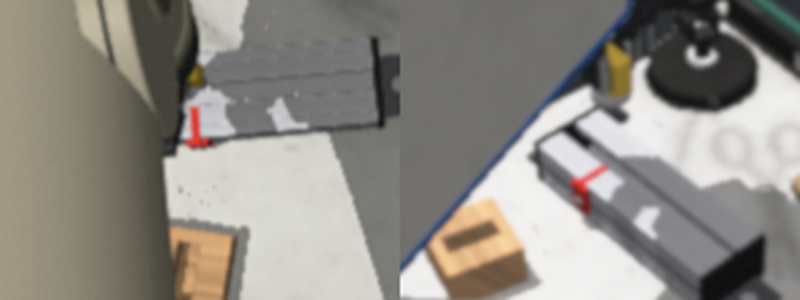

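Scene half: the stop hangs upright in the gripper at about crop (612,80), the pocket is empty at (470,235), and the rail slot runs (575,130)–(750,245). I'll zoom into the scene view to cross-check the slot's centre line.

Run:
```python
from h import *
s=cv2.imread("pics/scene3.png")[160:280,245:365]
cv2.imwrite("pics/c4.png",cv2.resize(s,None,fx=5,fy=5,interpolation=cv2.INTER_CUBIC))
```

```text
(no output)
```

View pics/c4.png

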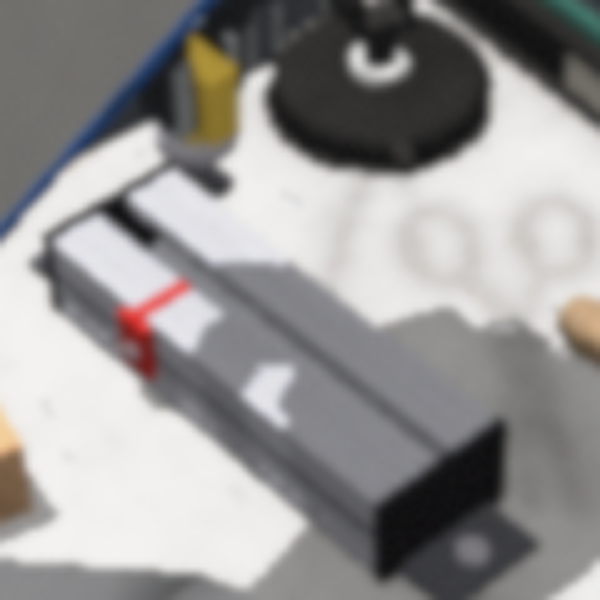

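Run:
```python
from h import *
S=lambda u,v:(245+(u+.5)/5-.5,160+(v+.5)/5-.5)
e=np.array([np.cos(np.radians(94.16)),np.sin(np.radians(94.16))]);n=np.array([e[1],-e[0]]);c=np.array([.585,.1687])
for l,q in dict(mid1=(440,465),mid0=(112,202),nr=(378,505),fr=(502,425),nl=(55,243),fl=(175,168),red1=(187,288),redn=(130,320),redm=(160,303)).items():
    p=cast("scene",S(*q),.045)[:2]; print(l,p.round(4),"lat",((p-c)@n).round(4),"along",((p-c)@e).round(4))
```

```text
mid1 [0.5937 0.0261] lat -0.0017 along -0.1428
mid0 [0.579  0.2293] lat -0.0016 along 0.0609
nr [0.5622 0.0248] lat -0.0332 along -0.1419
fr [0.6261 0.0275] lat 0.0308 along -0.1438
nl [0.5458 0.2228] lat -0.0352 along 0.0568
fl [0.6127 0.2307] lat 0.0321 along 0.0598
red1 [0.5737 0.1665] lat -0.0115 along -0.0013
redn [0.5446 0.1655] lat -0.0405 along -0.0002
redm [0.5598 0.1661] lat -0.0253 along -0.0007
```

In the tool's units: 0.004 rad / 4 = 0.001.

Call:
{"name": "shift_gripper", "arguments": {
  "steps": [
    [[0, 0, 0.02], [0, 0, 0.001]],
    [[0, 0, 0.02], [0, 0, 0]],
    [[0, 0, 0.008], [0, 0, 0]],
    [[0, 0, 0], [0, 0, 0]],
    [[0, 0, 0], [0, 0, 0]],
    [[0, 0, 0], [0, 0, 0]]
  ]
}}

```text
time: 5.8
tcp_pos: [0.5858, 0.1688, 0.0926]
eef_rot: [2.143, 2.297, 0.002]
ft_force: [0.6, 0.2, -1.5]
opening: 0.0151
grasp_force: 68.4
```

Run:
```python
from h import *
go(.5842,.1684,.065,4.16)
```

```text
tcp [0.5858 0.1688 0.0926] y-axis deg 3.97 tilt z [ 1.3e-03  6.0e-04 -1.0e+00] shift [-0.0003 -0.0017  0.0276] tool rz -0.0033 j7 -0.088 t 5.8
```

In the tool's units: -0.003 rad / 4 = -0.0008.

Call:
{"name": "shift_gripper", "arguments": {
  "steps": [
    [[0, -0.0015, 0], [0, 0, -0.0008]],
    [[0, 0, 0.004], [0, 0, 0]],
    [[0, 0, 0.004], [0, 0, 0]],
    [[0, 0, 0.004], [0, 0, 0]],
    [[0, 0, 0], [0, 0, 0]],
    [[0, 0, 0], [0, 0, 0]]
  ]
}}

```text
time: 6.3
tcp_pos: [0.5834, 0.1686, 0.0791]
eef_rot: [-2.14, -2.3, 0.001]
ft_force: [0.3, -0.1, -1.3]
opening: 0.0151
grasp_force: 68.4
```

Run:
```python
from h import *
go(.5842,.1684,.065,4.16)
```

```text
tcp [0.5834 0.1686 0.0791] y-axis deg 4.11 tilt z [-6.e-04 -2.e-04 -1.e+00] shift [-0.0003  0.0007  0.0141] tool rz -0.0008 j7 -0.08 t 6.3
```

Call:
{"name": "shift_gripper", "arguments": {
  "steps": [
    [[0, 0.0005, 0.004], [0, 0, 0]],
    [[0, 0, 0.004], [0, 0, 0]],
    [[0, 0, 0.004], [0, 0, 0]],
    [[0, 0, 0.001], [0, 0, 0]],
    [[0, 0, 0], [0, 0, 0]],
    [[0, 0, 0], [0, 0, 0]]
  ]
}}

```text
time: 6.8
tcp_pos: [0.5842, 0.1687, 0.0664]
eef_rot: [-2.14, -2.3, 0.0]
ft_force: [-0.1, 0.1, -0.6]
opening: 0.0152
grasp_force: 68.4
```

Run:
```python
from h import *
go(.5842,.1684,.065,4.16)
```

```text
tcp [0.5842 0.1687 0.0664] y-axis deg 4.11 tilt z [-1.e-04 -0.e+00 -1.e+00] shift [-0.0003  0.      0.0014] tool rz -0.0009 j7 -0.073 t 6.8
```

Lower until contact.

Call:
{"name": "shift_gripper", "arguments": {
  "steps": [
    [[0, 0, 0.001], [0, 0, 0]],
    [[0, 0, 0.0008], [0, 0, 0]],
    [[0, 0, 0], [0, 0, 0]],
    [[0, 0, 0], [0, 0, 0]]
  ]
}}

```text
time: 7.13
tcp_pos: [0.5844, 0.1688, 0.0652]
eef_rot: [2.14, 2.3, 0.001]
ft_force: [-2.1, -1.2, 3.9]
opening: 0.0153
grasp_force: 69.1
```

Run:
```python
from h import *
go(.5842,.1684,.065,4.16)
```

```text
tcp [0.5844 0.1688 0.0652] y-axis deg 4.11 tilt z [ 5.e-04  5.e-04 -1.e+00] shift [-0.0004 -0.0002  0.0002] tool rz -0.0008 j7 -0.072 t 7.1333
```

In the tool's units: -0.12 rad / 4 = -0.03.

Call:
{"name": "shift_gripper", "arguments": {
  "steps": [
    [[0, 0, -0.001], [0, 0, 0]],
    [[0, 0, 0], [0, 0, -0.03]],
    [[0, 0, 0], [0, 0, -0.03]],
    [[0, 0, 0], [0, 0, -0.03]],
    [[0, 0, 0], [0, 0, -0.03]],
    [[0, 0, 0], [0, 0, -0.03]],
    [[0, 0, 0], [0, 0, -0.03]],
    [[0, 0, 0], [0, 0, 0]]
  ]
}}

```text
time: 7.8
tcp_pos: [0.5841, 0.1685, 0.0655]
eef_rot: [-1.185, -2.909, -0.0]
ft_force: [0.9, 0.5, -1.5]
opening: 0.015
grasp_force: 68.4
```

Run:
```python
from h import *
go(.5842,.1684,.065,94.16)
```

```text
tcp [0.5841 0.1685 0.0655] y-axis deg 45.68 tilt z [-1.e-04  1.e-04 -1.e+00] shift [-0.0001 -0.0001  0.0005] tool rz -0.8462 j7 0.589 t 7.8
```

In the tool's units: -0.12 rad / 4 = -0.03.

Call:
{"name": "shift_gripper", "arguments": {
  "steps": [
    [[0, 0, 0], [0, 0, -0.03]],
    [[0, 0, 0], [0, 0, -0.03]],
    [[0, 0, 0], [0, 0, -0.03]],
    [[0, 0, 0], [0, 0, -0.03]],
    [[0, 0, 0], [0, 0, -0.03]],
    [[0, 0, 0], [0, 0, -0.03]],
    [[0, 0, 0], [0, 0, -0.03]],
    [[0, 0, 0.0005], [0, 0, 0]]
  ]
}}

```text
time: 8.47
tcp_pos: [0.5842, 0.1686, 0.0652]
eef_rot: [-0.098, 3.14, 0.0]
ft_force: [-2.6, -1.1, 6.8]
opening: 0.0149
grasp_force: 69.7
```

Run:
```python
from h import *
go(.5842,.1684,.065,94.16)
```

```text
tcp [0.5842 0.1686 0.0652] y-axis deg 93.58 tilt z [ 0.e+00  2.e-04 -1.e+00] shift [ 0.0001 -0.0002  0.0002] tool rz -0.0101 j7 1.36 t 8.4667
```

Square, with the disc on the rail. Release and withdraw upward.

Call:
{"name": "shift_gripper", "arguments": {
  "steps": [
    [[0, 0, 0], [0, 0, 0]],
    [[0, 0, 0], [0, 0, 0]],
    [[0, 0, 0], [0, 0, 0]],
    [[0, 0, 0], [0, 0, 0]],
    [[0, 0, 0], [0, 0, 0]],
    [[0, 0, 0], [0, 0, 0]]
  ],
  "jaw": 0.06
}}

```text
time: 8.97
tcp_pos: [0.5841, 0.1688, 0.0652]
eef_rot: [-0.095, 3.14, 0.0]
ft_force: [-0.5, 0.3, -0.4]
opening: 0.06
grasp_force: 0.0
```

Call:
{"name": "shift_gripper", "arguments": {
  "steps": [
    [[0, 0, -0.01], [0, 0, 0]],
    [[0, 0, -0.03], [0, 0, 0]],
    [[0, 0, -0.04], [0, 0, 0]],
    [[0, 0, -0.04], [0, 0, 0]],
    [[0, 0, -0.02], [0, 0, 0]],
    [[0.03, 0, 0], [0, 0, 0]],
    [[0.04, 0, 0], [0, 0, 0]],
    [[0.04, 0, 0], [0, 0, 0]]
  ]
}}

```text
time: 9.63
tcp_pos: [0.4735, 0.1617, 0.2059]
eef_rot: [-0.094, 3.139, 0.0]
ft_force: [-1.0, 1.1, 0.4]
opening: 0.0596
grasp_force: 0.0
```

Call:
{"name": "shift_gripper", "arguments": {
  "steps": [
    [[0.03, 0.03, 0], [0, 0, 0]],
    [[0, 0.04, 0], [0, 0, 0]],
    [[0, 0.04, 0], [0, 0, 0]],
    [[0, 0.04, 0], [0, 0, 0]],
    [[0, 0.04, 0], [0, 0, 0]],
    [[0, 0.04, 0], [0, 0, 0]],
    [[0, 0, 0], [0, 0, 0]]
  ]
}}

```text
time: 10.22
tcp_pos: [0.4274, 0.3973, 0.2054]
eef_rot: [0.109, -3.138, -0.005]
ft_force: [-0.8, -0.4, -0.3]
opening: 0.0601
grasp_force: 0.0
```

Run:
```python
from h import *
for n in("top","scene"):cv2.imwrite(f"pics/{n}5.png",manip.get_image(n))
T=cv2.imread("pics/top5.png");blobs("top",T,"yellow",(220,210,290,330),.09)
t=T[190:320,200:340];s=cv2.imread("pics/scene5.png")[160:290,240:380]
cv2.imwrite("pics/c5.png",cv2.resize(np.hstack([t,s]),None,fx=2.8,fy=2.8,interpolation=cv2.INTER_CUBIC))
```

```text
yellow [254.2 235.1] [20.5  8.7] 86.2 ctr [0.5835 0.1672] corners [[0.602, 0.177], [0.603, 0.161], [0.565, 0.158], [0.564, 0.174]]
```

View pics/c5.png

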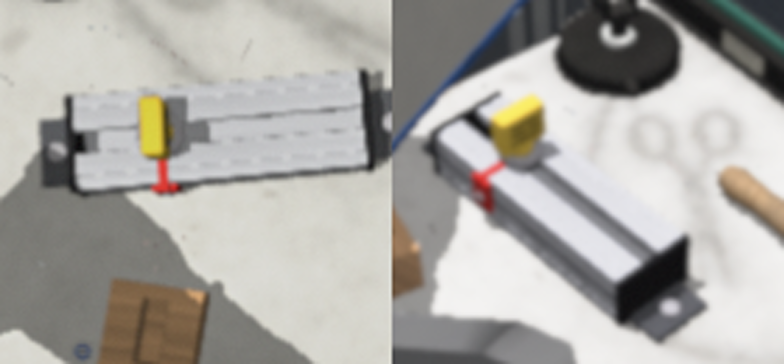

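The stop stands upright on the rail at the red mark, crop (152,128), with its wing square across the slot and the gripper well clear.

```bash
python3 -c "
from bench import manip
print(manip.hand_in())"
```

```text
the job is handed in; nothing more can be done
None
```

The stop is in the rail at the red mark, its disc on the rail and its T-bar square across the slot; I released it and handed the job in at about 10 s, but hand-in returned no verdict, so the pass is unconfirmed.

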